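# Clamp a border tile in the crank vice

### The job

Lay the narrow border tile flat and centred in the open vice, its long sides along the jaw and the fence, and let go of it. Then crank the vice shut clockwise by the loose sleeve on its handle, keeping hold of the sleeve until the jaw has pressed the tile square and firmly against the fence, and then let go. The tile is brittle: stop as soon as the handle turns clearly heavier, and do not crush it or disturb the small jar, the lidded pot or the pounce pad nearby.

Things in the scene. Friction and masses are not known exactly. Their poses are not given: they have to be found in the camera images.
- tile_strip: narrow border tile with a traced pattern, loose, brittle, 200 (its x) x 58 (its y) x 9 mm, about 0.22 kg; origin at the centre of its underside; it can lie either way round in the vice
- press: the vice: fixed flat aluminium bed, top 20 mm above the table. Origin on the table under the middle of the open bed; x points from the jaw to the fence (clamping direction), z up; the bed runs from x = -200 to +110 mm, y = -90 to +90. At x = -155 mm a gear housing (60 x 70 mm, 30 mm above the bed) carries the crank. The tile goes on it with its long sides along y, near y = 0
- jaw: sliding jaw bar on the bed, 140 mm long in y, 22 mm thick, 15 mm high, axes as the vice, with a rubber facing that gives 1 mm for 16 N; origin at bed height, middle of its clamping face. Moves 12 mm toward the fence per radian of the crank. The fence facing it is a fixed steel bar (150 x 18 mm, 15 mm high), its face at x = +69 to +81 mm of the vice, not measured; 112 to 136 mm gap at the start
- crank (a joint): crank angle, rad, grows clockwise from above, closing the jaw; 0 to 7.4; starts at 0 to 1; at 0 the jaw face is at x = -55 mm and the arm points along the vice's +x. Self-locking: stays where left. Turns freely at 6 to 8 N at the sleeve; each N of jaw force adds 0.24 N there. Wanted about 15 N of jaw force (6 to 28 good), felt as 3.5 N more than free turning; over 35 N breaks the tile
- sleeve: black grip sleeve, upright cylinder, 24 mm across, 50 mm tall, spinning freely on the crank pin 50 mm from the crank axis, so the hand need not turn; origin at the centre of its lower end, 66.5 mm above the table. Hold it from above with the fingers and carry it round the axis; keep it held from 1.5 rad of the crank until the tile is pressed
- crank_axis (a point): point on the crank's upright axis, 98 mm above the table, the height of the upper part of the sleeve; it does not move
- rinse_jar: small glass rinsing jar, 54 mm across, 61 mm tall, loose bystander; origin at the centre of its foot
- lidded_pot: small dark blue glazed pot with a knobbed lid, 66 mm across, 62 mm tall, loose bystander; origin at the centre of its foot
- pounce_pad_1: small tied black pounce bag, 35 x 39 x 40 mm, loose bystander; origin at the centre of its underside

How it is judged:
By the outcome, as a careful person would: the job done as asked, in the order asked, and still so for the second after the job is handed in, with the robot touching nothing.
It also fails if it takes over 67 s, if anything falls off the work surface, if the arm or the gripper's body presses on something with over 40 N, if the wrist force passes 120 N, or if a joint passes its speed limit or range.

### The arm

A 6-joint arm with a two-finger parallel gripper is mounted at the origin on a cart in front of the work surface, level with it; the furniture and walls round the work are solid. World frame = base frame: x ahead of the robot, y to its left, z up, the work surface at z = 0. Lengths are in m, angles in rad, forces in N, time in s.
With the tool pointing down it reaches from about 0.275 to 0.725 m from the base axis. Payload 5.6 kg.
Tool frame: the origin (TCP) lies at the very end of the fingers, on their centre line; the grasp point (between the pads) lies 19 mm behind it; z points along the fingers, y is the line along which they close (so a half turn about z gives the same grasp; the last joint's range is limited). The gripper opens to 85 mm and grips with 20 to 120 N. Pads are 22 mm wide; open, the fingers measure 114 mm over their backs; the gripper's body (76 mm by 85 mm) begins 54 mm behind the grasp point. The pads swing forward as they close: fully open they stand 13 mm farther back than shut.
Start: joints at [0.285, 0.255, 0.108, 0, -1.424, -0.285], TCP at [0.55, 0, 0.197] pointing down, gripper open.
Joint ranges: [-2.95, 2.95], [-1.21, 1.97], [-1.09, 1.5], [-2.87, 1.71], [-2.94, -0.07], [-3.05, 3.05]. Speed limits (rad/s): [2.57, 2.57, 3.14, 3.14, 3.14, 3.14].

### API

Orientations are given as a unit quaternion [w, x, y, z].
In Python, from rig import reach, movel, set_joints, ungrasp, grab, hold, ik, read_camera, Unreachable, finish_job, read_clock, read_joint_pos, read_joint_velocities, read_joint_torque, read_ee_pos, read_tool_rot, read_ft_force, read_ft_torque, read_finger_gap, read_gripper_force gives the robot as it stands. Calls block until the motion is done:
- reach(position, orientation): joint-space move of the TCP to a pose.
- movel(position, attitude=None, vel=0.15, stop_force=None): straight line of the TCP; attitude=None keeps the orientation; vel is the mean speed in m/s. With stop_force (N) it stops when the force on the tool has changed by that much, and returns True; else False.
- set_joints(angles): joint-space move.
- ungrasp() and grab(grasp_force=None): open the fingers fully, or close them until they stop; grasp_force is the grip in N (None keeps the last).
- hold(seconds).
- ik(position, orientation): joint angles nearest the present ones, or None.
- read_camera(name): name is "scene" or "side" or "wrist"; returns a dict with "pixels" (420x560x3 uint8, red, green, blue), "z_map" (420x560 float32, m along the optical axis (not along the pixel's ray), 0 where there is no reading), "fx", "fy", "cx", "cy" (pixels), "dist_coeffs" ([k1, k2, p1, p2, k3] as OpenCV has them; the pictures are not rectified), "view" (4x4, takes a point from world to camera coordinates); the wrist camera has in their place "hand_eye" (4x4, takes a point from camera to tool coordinates, whose origin is the TCP and whose axes are the flange's). Camera axes: x right, y down, z forward; pixel columns grow to the right and rows downward; lengths in m; the calibration is good to about 2 mm. A picture is of the moment at which its call begins: read the wrist's pose just before it.
A pose or a line that the arm cannot do raises Unreachable and nothing moves.
- finish_job(): hands the job in; it is judged then, once.
Readings, each from a call of its own:
- read_clock(): time.
- read_joint_pos(): joint angles.
- read_joint_velocities(): joint speeds.
- read_joint_torque(): joint torques, N m.
- read_ee_pos(): TCP position.
- read_tool_rot(): TCP orientation.
- read_ft_force(): force on the tool from outside, world axes, zero at the start.
- read_ft_torque(): the same for the moment, N m.
- read_finger_gap(): finger opening in m.
- read_gripper_force(): force on a finger pad.
Only numpy, scipy, OpenCV 4.12 (cv2) and the standard library are available. Lean on these libraries where they do the work, as an engineer would, in place of code of your own. Each camera call takes 0.05 s, during which the arm holds its last target. There are 200 camera calls.

## Working session

There is one attempt and no reset: what is moved stays moved. The work goes in short steps, each a Python script; the robot and the scene stay as the last script left them, time stands still between calls to the robot, and variables do not carry over. Pictures are saved under pics/ and viewed, at most 10 in all, crops included, and the job is handed in when it is done.

```bash
ls; mkdir -p pics; python3 - <<'E'
from rig import *
import cv2,numpy as np,pickle
d={}
for n in("scene","side","wrist"):
    c=read_camera(n);d[n]=c;cv2.imwrite(f"pics/a_{n}.png",c["pixels"][:,:,::-1])
    print(n,c["fx"],c["cx"],c["dist_coeffs"],np.round(c.get("view",c.get("hand_eye")),3).tolist())
pickle.dump((d,read_ee_pos(),read_tool_rot()),open("a.pkl","wb"))
print(read_ee_pos(),read_tool_rot(),read_clock())
E
```

```text
pics
scene 469.0185267515879 276.42637835692716 [-0.10924537  0.          0.          0.          0.        ] [[0.639, -0.769, 0.01, -0.498], [-0.505, -0.43, -0.749, 0.267], [0.58, 0.473, -0.663, 0.834], [0.0, 0.0, 0.0, 1.0]]
side 424.5849960194579 272.8603758688514 [-0.01113102  0.          0.          0.          0.        ] [[0.992, -0.125, -0.022, -0.533], [-0.082, -0.499, -0.863, 0.009], [0.097, 0.858, -0.505, 1.045], [0.0, 0.0, 0.0, 1.0]]
wrist 345.74100236438915 279.9581451403979 [-0.07347197  0.          0.          0.          0.        ] [[-0.0, -0.954, -0.3, 0.077], [1.0, -0.0, 0.0, 0.001], [-0.001, -0.3, 0.954, -0.176], [0.0, 0.0, 0.0, 1.0]]
[5.49591608e-01 4.50575577e-05 1.96519829e-01] [-5.24760010e-04 -7.07083975e-01  7.07129238e-01  4.65965599e-04] 0.15
```

View pics/a_scene.png

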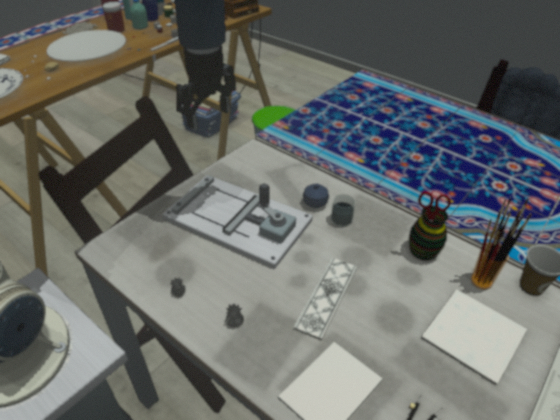

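View pics/a_side.png

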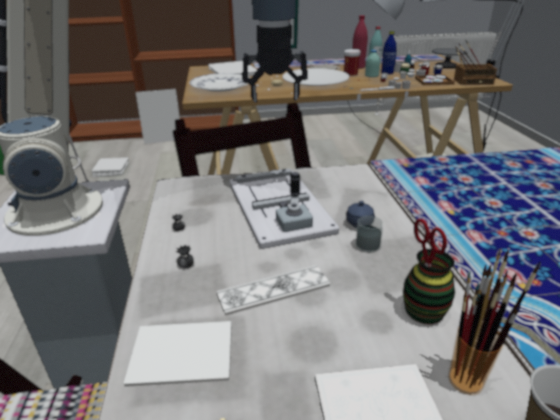

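The scene view shows the vice with its fence near (190,197), jaw bar (243,212), housing (277,224) and sleeve (264,192). The tile is at (325,298), the pot (315,195), the jar (343,210) and the pads (178,287) and (234,315). The side view agrees: tile at (274,289), sleeve (295,183), fence (262,180).

```bash
cat > h.py <<'E'
import numpy as np,cv2,pickle
from scipy.spatial.transform import Rotation as R
def K(c): return np.array([[c["fx"],0,c["cx"]],[0,c["fy"],c["cy"]],[0,0,1]])
def T_wc(c,p=None,q=None):
    if "view" in c: return np.linalg.inv(c["view"])
    T=np.eye(4);T[:3,:3]=R.from_quat(np.r_[q[1:],q[0]]).as_matrix();T[:3,3]=p
    return T@c["hand_eye"]
def ray(c,uv,p=None,q=None):
    n=cv2.undistortPoints(np.float64(uv).reshape(-1,1,2),K(c),np.float64(c["dist_coeffs"])).reshape(-1,2)
    T=T_wc(c,p,q);return T[:3,3],np.c_[n,np.ones(len(n))]@T[:3,:3].T
def onplane(c,uv,z,p=None,q=None):
    o,d=ray(c,uv,p,q);return o+d*((z-o[2])/d[:,2])[:,None]
def proj(c,P,p=None,q=None):
    V=np.linalg.inv(T_wc(c,p,q))
    return cv2.projectPoints(np.float64(P).reshape(-1,3),cv2.Rodrigues(V[:3,:3])[0],V[:3,3],K(c),np.float64(c["dist_coeffs"]))[0].reshape(-1,2)
def down(a): # tool pointing down; tool y (closing line) at world angle a
    y=np.array([np.cos(a),np.sin(a),0]);z=np.array([0,0,-1.]);x=np.cross(y,z)
    q=R.from_matrix(np.c_[x,y,z]).as_quat();return np.r_[q[3],q[:3]]
E
python3 - <<'E'
from h import *
d,_,_=pickle.load(open("a.pkl","rb"))
s=d["scene"];e=d["side"]
for n,a,b,z in[("tile",(325,298),(274,289),.009),("jar",(343,203),(369,228),.06),("pot",(315,190),(360,209),.05),("fence",(195,197),(262,178),.035),("jaw",(243,212),(281,201),.035),("sleeve",(264,186),(295,177),.1165),("pad",(178,287),(178,223),.02),("pad2",(234,315),(185,257),.02)]:
    print(n,np.round(onplane(s,a,z)[0],3),np.round(onplane(e,b,z)[0],3))
a=d["scene"]["pixels"][160:270,150:370,::-1];b=d["side"]["pixels"][160:310,215:405,::-1]
cv2.imwrite("pics/c1.png",np.vstack([cv2.resize(a,(760,380),interpolation=3)]))
E
```

```text
tile [ 0.485 -0.37   0.009] [ 0.492 -0.375  0.009]
jar [ 0.699 -0.264  0.06 ] [ 0.695 -0.283  0.06 ]
pot [ 0.706 -0.18   0.05 ] [ 0.705 -0.192  0.05 ]
fence [0.513 0.034 0.035] [0.513 0.024 0.035]
jaw [ 0.548 -0.091  0.035] [ 0.544 -0.103  0.035]
sleeve [ 0.575 -0.132  0.117] [ 0.569 -0.147  0.116]
pad [ 0.308 -0.133  0.02 ] [ 0.307 -0.138  0.02 ]
pad2 [ 0.332 -0.266  0.02 ] [ 0.329 -0.268  0.02 ]
```

View pics/c1.png

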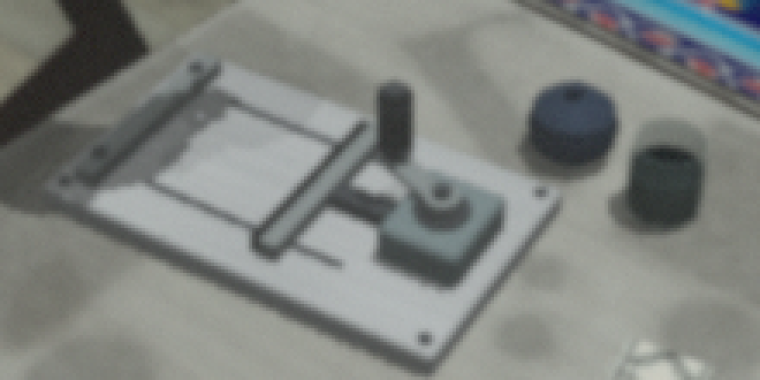

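View pics/a_wrist.png

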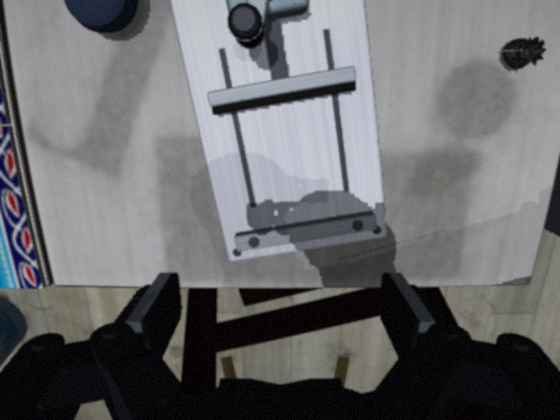

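The close-up and the wrist view show the bed, fence, jaw (wrist rows 70–110) and sleeve (245,22). The crank currently points roughly toward the fence. Next I'll take two better wrist views, over the vice and over the tile.

```bash
python3 - <<'E'
from rig import *
from h import *
q=read_tool_rot();out=[]
for P in([.55,-.07,.30],[.50,-.32,.24]):
    reach(np.array(P),down(0) if abs(R.from_quat(np.r_[q[1:],q[0]]).as_matrix()[0,1])<.5 else q)
    hold(.2)
    p,qq=read_ee_pos(),read_tool_rot();c=read_camera("wrist");out.append((c,p,qq))
pickle.dump(out,open("b.pkl","wb"))
print(R.from_quat(np.r_[q[1:],q[0]]).as_matrix().round(2).tolist(),read_clock(),read_joint_pos())
cv2.imwrite("pics/b0.png",cv2.resize(out[0][0]["pixels"][:,:,::-1],(800,600),interpolation=2))
cv2.imwrite("pics/b1.png",out[1][0]["pixels"][:,:,::-1])
E
```

```text
[[-0.0, -1.0, -0.0], [-1.0, 0.0, -0.0], [0.0, 0.0, -1.0]] 2.2417 [-3.03912364e-01  3.37912544e-01  3.30658034e-01  4.75130682e-04
 -1.56406160e+00  3.05576755e-01]
```

View pics/b0.png

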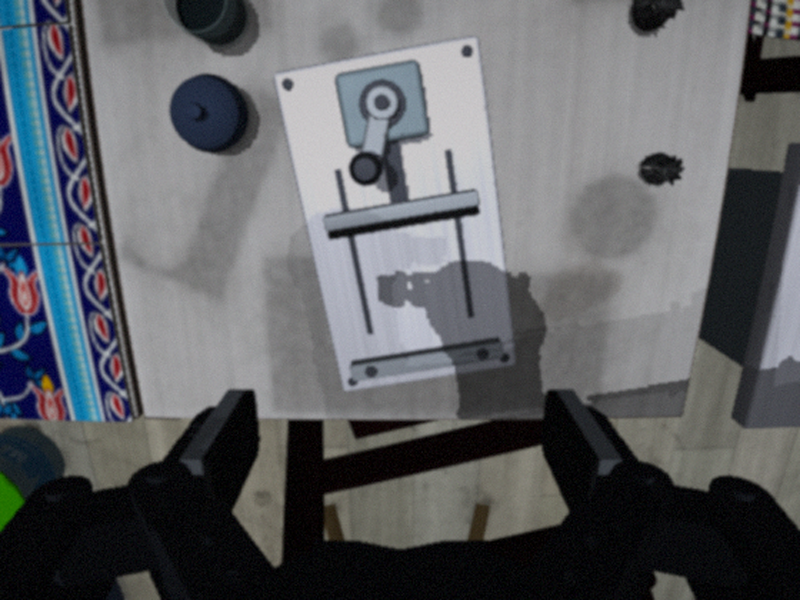

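View pics/b1.png

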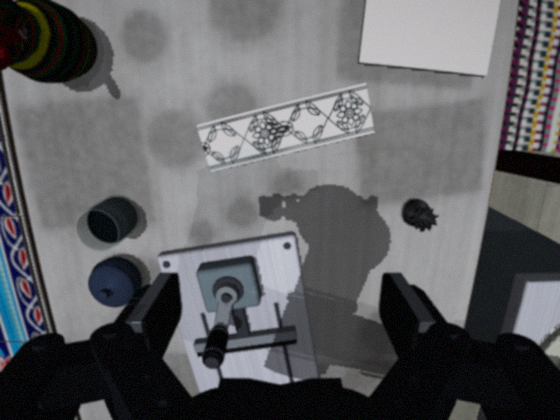

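The vice view (800x600) shows bed corners at (275,73), (477,38), (513,363), (345,391), the hub at (381,102), the sleeve top at (366,165) and the jaw and fence bars. The tile view shows tile top corners at about (197,126), (366,84), (374,131), (211,168).

```bash
cat > m.py <<'E'
from h import *
(c0,p0,q0),(c1,p1,q1)=pickle.load(open("b.pkl","rb"))
s=560/800
def ref(c,uv):
    g=cv2.cvtColor(c["pixels"],cv2.COLOR_RGB2GRAY)
    return cv2.cornerSubPix(g,np.float32(uv).reshape(-1,1,2),(4,4),(-1,-1),(3,50,.01)).reshape(-1,2)
def fit(M,W): # 2D rigid model->world
    mc,wc=M.mean(0),W.mean(0);A,B=M-mc,W-wc
    a=np.arctan2((A[:,0]*B[:,1]-A[:,1]*B[:,0]).sum(),(A*B).sum())
    Rm=np.array([[np.cos(a),-np.sin(a)],[np.sin(a),np.cos(a)]]);t=wc-Rm@mc
    return a,t,np.linalg.norm(M@Rm.T+t-W,axis=1)
# bed corners: image left = +x world; order (-200,+-90)...
uv=ref(c0,np.array([(275,73),(477,38),(513,363),(345,391)])*s)
W=onplane(c0,uv,.02,p0,q0)[:,:2]
M=np.array([(-.2,-.09),(-.2,.09),(.11,.09),(.11,-.09)])
a,t,r=fit(M,W)
def w2v(P): return (np.asarray(P)[:,:2]-t)@np.array([[np.cos(a),-np.sin(a)],[np.sin(a),np.cos(a)]])
def v2w(P): return np.asarray(P)@np.array([[np.cos(a),-np.sin(a)],[np.sin(a),np.cos(a)]]).T+t
tu=ref(c1,[(197,126),(366,84),(374,131),(211,169)])
TW=onplane(c1,tu,.009,p1,q1)[:,:2]
ta,tt,tr=fit(np.array([(-.1,-.029),(.1,-.029),(.1,.029),(-.1,.029)]),TW) 
E
python3 - <<'E'
from m import *
np.set_printoptions(precision=4,suppress=True)
print("bed",uv.tolist(),W.tolist(),np.degrees(a),t,r)
print("sizes",[np.linalg.norm(W[i]-W[i-1]) for i in range(4)])
print("tile",tu.tolist(),np.degrees(ta),tt,tr,[np.linalg.norm(TW[i]-TW[i-1]) for i in range(4)])
f=lambda l,z:print(w2v(onplane(c0,np.array(l)*s,z,p0,q0)))
print("jaw lower top edge");f([(328,233),(479,209)],.035)
print("jaw top-surface far edge");f([(324,217),(477,190)],.035)
print("fence near, far");f([(350,362),(500,340)],.035);f([(353,379),(502,360)],.035)
print("sleeve top");f([(366,165)],.1165);print("hub");f([(381,102)],.07)
print("axis",v2w([(-.155,0)]))
for n,l,z in("pot",(205,112),.06),("jar",(210,10),.06): print(n,onplane(c0,np.array(l)*s,z,p0,q0))
# profile along the vice x axis at bed z=.035, v y=-.04,.05
g=cv2.cvtColor(c0["pixels"],cv2.COLOR_RGB2GRAY)
for y in(-.05,.05):
    xs=np.arange(-.06,.11,.0025);P=np.c_[v2w(np.c_[xs,0*xs+y]),0*xs+.035]
    uvp=proj(c0,P,p0,q0);v=cv2.remap(g,np.float32(uvp[:,:1]),np.float32(uvp[:,1:]),1).ravel()
    print(y,[(round(x*1e3,1),int(k)) for x,k in zip(xs,v)])
E
```

```text
bed [[192.5, 51.099998474121094], [333.0650634765625, 26.302734375], [359.1000061035156, 254.10000610351562], [241.5, 273.70001220703125]] [[0.6546761096296868, -0.2087816714803773], [0.4834893461561894, -0.2367205291597807], [0.4330634814150575, 0.06206957836745822], [0.6037585158298515, 0.09306341774051319]] 99.62765632185776 [ 0.5362 -0.0282] [0.004  0.0045 0.005  0.0036]
sizes [np.float64(0.3061095543186007), np.float64(0.17345168709747713), np.float64(0.3030153398609217), np.float64(0.1734860595349103)]
tile [[197.39268493652344, 127.9289321899414], [366.4918212890625, 82.35647583007812], [374.699951171875, 131.76144409179688], [210.91078186035156, 166.11715698242188]] -166.76126289073719 [ 0.4924 -0.3688] [0.0521 0.0573 0.0569 0.0526] [np.float64(0.04669527650433074), np.float64(0.1991525649936892), np.float64(0.05621555855813602), np.float64(0.19671209861008576)]
jaw lower top edge
[[-0.0562 -0.0673]
 [-0.0548  0.0689]]
jaw top-surface far edge
[[-0.0708 -0.0679]
 [-0.0716  0.0692]]
fence near, far
[[ 0.0708 -0.0726]
 [ 0.0725  0.0739]]
[[ 0.0892 -0.0733]
 [ 0.0938  0.0736]]
s
[... 2796 characters left out ...]
oat64(37.5), 46), (np.float64(40.0), 44), (np.float64(42.5), 52), (np.float64(45.0), 87), (np.float64(47.5), 106), (np.float64(50.0), 105), (np.float64(52.5), 105), (np.float64(55.0), 105), (np.float64(57.5), 103), (np.float64(60.0), 103), (np.float64(62.5), 104), (np.float64(65.0), 99), (np.float64(67.5), 80), (np.float64(70.0), 41), (np.float64(72.5), 39), (np.float64(75.0), 58), (np.float64(77.5), 66), (np.float64(80.0), 51), (np.float64(82.5), 42), (np.float64(85.0), 51), (np.float64(87.5), 58), (np.float64(90.0), 68), (np.float64(92.5), 77), (np.float64(95.0), 84), (np.float64(97.5), 81), (np.float64(100.0), 69), (np.float64(102.5), 54), (np.float64(105.0), 51), (np.float64(107.5), 54)]
```

```bash
python3 - <<'E'
from m import *
np.set_printoptions(precision=4,suppress=True)
def zat(c,p,q,uv):
    o,d=ray(c,uv,p,q);r=[]
    for (u,v),dd in zip(np.int32(uv),d): r.append((o+dd*np.median(c["z_map"][v-2:v+3,u-2:u+3]))[2])
    return np.array(r)
print("z bed",zat(c0,p0,q0,np.array([(300,120),(460,100),(400,260),(490,330)])*s),"table",zat(c0,p0,q0,np.array([(560,150),(230,330),(600,330)])*s),
 "tile",zat(c1,p1,q1,np.array([(230,140),(290,125),(350,110)])),"table",zat(c1,p1,q1,np.array([(290,60),(400,150),(180,190)])))
g=cv2.cvtColor(c1["pixels"],cv2.COLOR_RGB2GRAY)
print(g[60:200:1,290][40:110])
for th in(120,140,160):
    m=np.uint8(g>th)*255;m=cv2.morphologyEx(m,cv2.MORPH_CLOSE,np.ones((9,9)))
    for ct in cv2.findContours(m,0,2)[0]:
        if cv2.pointPolygonTest(ct,(286,127),False)>=0:
            P=onplane(c1,ct.reshape(-1,2),.009,p1,q1)[:,:2]
            (ctr,sz,an)=cv2.minAreaRect(np.float32(P*1000));print(th,ctr,sz,an)
g=cv2.cvtColor(c0["pixels"],cv2.COLOR_RGB2GRAY)
for th in(170,150,190):
    m=cv2.morphologyEx(np.uint8(g>th)*255,cv2.MORPH_CLOSE,np.ones((9,9)))
# edge profiles across vice y at x=-.18,-.1,.02 (bed z=.02)
for x in(-.18,-.09,-.02,.03):
  r=[]
  for sg in(-1,1):
    ys=np.arange(.078,.1,.0005);P=np.c_[v2w(np.c_[0*ys+x,sg*ys]),0*ys+.02]
    w=proj(c0,P,p0,q0);v=cv2.GaussianBlur(cv2.remap(g,np.float32(w[:,:1]),np.float32(w[:,1:]),1),(1,5),0).ravel().astype(float)
    r.append(ys[np.argmax(np.abs(np.gradient(v)))]*sg)
  print(x,r,sum(r)/2)
for y in(-.06,.0,.06):
  r=[]
  for rg in((-.215,-.185),(.095,.125)):
    xs=np.arange(*rg,.0005);P=np.c_[v2w(np.c_[xs,0*xs+y]),0*xs+.02]
    w=proj(c0,P,p0,q0);v=cv2.GaussianBlur(cv2.remap(g,np.float32(w[:,:1]),np.float32(w[:,1:]),1),(1,5),0).ravel().astype(float)
    r.append(xs[np.argmax(np.abs(np.gradient(v)))])
  print("y",y,r)
E
```

```text
z bed [0.0192 0.0189 0.019  0.0198] table [-0.0006 -0.0002 -0.0001] tile [0.0083 0.0087 0.008 ] table [-0.0005 -0.0007 -0.0004]
[164 183 182 155 124 115 127 162 188 198 199 196 196 189 183 172 157 136
 120 126 135 146 136 131 152 150 127 116 143 169 168 145 116 124 159 188
 195 202 197 203 197 201 200 201 200 186 164 143 139 147 172 183 173 157
 150 153 152 150 148 150 146 150 149 149 151 149 145 140 135 128]
120 (524.71435546875, -246.94015502929688) (740.717041015625, 531.5323486328125) 0.637694239616394
140 (530.8850708007812, -244.98281860351562) (585.479248046875, 528.838134765625) 0.272428423166275
160 (495.376708984375, -371.3360900878906) (201.7376251220703, 66.1818618774414) 13.60603141784668
-0.18 [np.float64(-0.08800000000000001), np.float64(0.08700000000000001)] -0.0005000000000000004
-0.09 [np.float64(-0.08750000000000001), np.float64(0.08650000000000001)] -0.0005000000000000004
-0.02 [np.float64(-0.08850000000000001), np.float64(0.08750000000000001)] -0.0005000000000000004
0.03 [np.float64(-0.08800000000000001), np.float64(0.08800000000000001)] 0.0
y -0.06 [np.float64(-0.19749999999999998), np.float64(0.0975)]
y 0.0 [np.float64(-0.18849999999999997), np.float64(0.10750000000000001)]
y 0.06 [np.float64(-0.19799999999999998), np.float64(0.097)]
```

```bash
python3 - <<'E'
from m import *
g=cv2.cvtColor(c1["pixels"],cv2.COLOR_RGB2GRAY)
th=np.radians(13.3);c=np.array([.493,-.370])
X,Y=np.meshgrid(np.arange(-.12,.12,.001),np.arange(-.045,.045,.001))
P=np.c_[c[0]+X.ravel()*np.cos(th)-Y.ravel()*np.sin(th),c[1]+X.ravel()*np.sin(th)+Y.ravel()*np.cos(th),0*X.ravel()+.009]
w=proj(c1,P,p1,q1).reshape(X.shape+(2,)).astype(np.float32)
im=cv2.remap(g,w[...,0],w[...,1],1)
cv2.imwrite("pics/t.png",cv2.resize(im,None,fx=3,fy=3))
E
```

```text
(no output)
```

View pics/t.png

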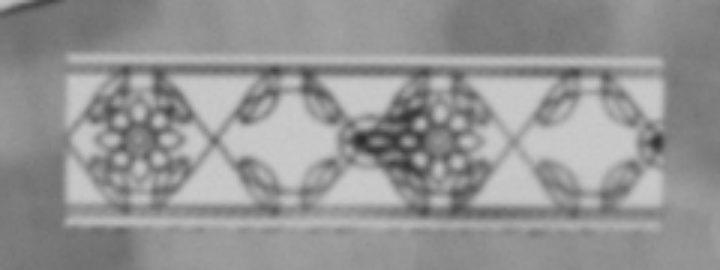

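The rectified tile picture shows the outline from (65,53) to (664,227) at 3 px/mm, so its centre is about (0.494,-0.3685) at 13.3°. I'll grasp it now.

```bash
python3 - <<'E'
from rig import *
from m import *
A=np.radians(103.35);c=[.4939,-.3685]
q=min((down(A),down(A+np.pi)),key=lambda k:abs(ik([*c,.1],k)[5]-read_joint_pos()[5]))
ungrasp();reach([*c,.08],q);print(read_joint_pos()[5],ik([*v2w([[.0095,0]])[0],.1],q))
movel([*c,.02],vel=.1);hold(.2)
s=movel([*c,-.003],vel=.03,stop_force=4);z=read_ee_pos()[2];print("stop",s,z,read_clock())
if s: movel([*c,z+.010],vel=.05)
grab(30);print("gap",read_finger_gap(),read_gripper_force(),read_ft_force(),read_ee_pos(),read_clock())
E
```

```text
-0.9488402064349937 [ 0.25752049  0.2757367  -0.11602001  0.         -1.17903962 -1.59531536]
stop False -0.0028220745344873788 5.475
gap -7.297717907778037e-05 0.0 [0.53471723 0.72714036 0.06831962] [ 0.49390722 -0.36850953 -0.00300046] 6.2417
```

The grab closed on nothing, so I need to look.

```bash
python3 - <<'E'
from rig import *
from h import *
c=read_camera("wrist");cc=read_camera("scene")
z=np.hstack([c["pixels"][:,:,::-1][:400,80:480],cv2.resize(cc["pixels"][200:350,250:400,::-1],(400,400))])
cv2.imwrite("pics/d.png",z);print(read_finger_gap(),read_ft_force(),read_clock())
E
```

```text
6.290772953058568e-05 [ 0.7743607   0.24101401 -0.53617928] 6.3417
```

View pics/d.png

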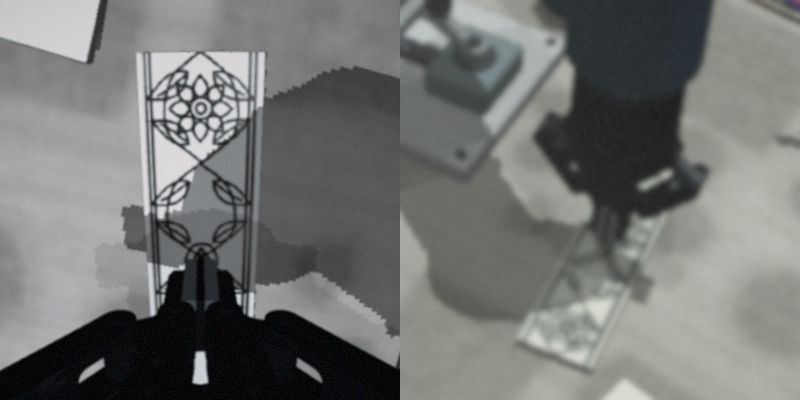

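The fingers closed just above the tile, so the tips stand higher than assumed. I'll open and probe for the table with the open tips.

```bash
python3 - <<'E'
from rig import *
from h import *
c=read_ee_pos()[:2]
movel([*c,.015],vel=.1);ungrasp();print(read_finger_gap())
movel([*c,-.003],vel=.05);hold(.2);f0=read_ft_force()
s=movel([*c,-.028],vel=.02,stop_force=4);hold(.1);print("stop",s,read_ee_pos()[2],read_ft_force()-f0,read_clock())
movel([*c,read_ee_pos()[2]+.002],vel=.05);print(read_ee_pos())
E
```

```text
0.08537613986483361
stop False -0.0278708851878062 [-0.66200167 -0.37324999  0.56198189] 9.6667
[ 0.49410575 -0.36861654 -0.02555366]
```

```bash
python3 - <<'E'
from rig import *
from h import *
np.set_printoptions(precision=3,suppress=True)
print(read_ee_pos(),read_joint_pos(),read_finger_gap())
p,q=read_ee_pos(),read_tool_rot();c=read_camera("wrist")
H=c["hand_eye"]
v,u=np.mgrid[0:420:2,0:560:2];uv=np.c_[u.ravel(),v.ravel()]
n=cv2.undistortPoints(np.float64(uv).reshape(-1,1,2),K(c),np.float64(c["dist_coeffs"])).reshape(-1,2)
z=c["z_map"][::2,::2].ravel();P=np.c_[n*z[:,None],z]@H[:3,:3].T+H[:3,3]
m=(abs(P[:,0])<.02)&(abs(P[:,1])<.075)&(z>.02)
for lo in np.arange(-.075,.075,.01):
    k=m&(P[:,1]>lo)&(P[:,1]<lo+.01)
    if k.any(): print(round(lo,3),k.sum(),"toolz max/95/5",P[k,2].max(),np.percentile(P[k,2],[95,5]))
T=T_wc(c,p,q)@np.linalg.inv(H);W=P@T[:3,:3].T+T[:3,3]
k=(z>0)&(v.ravel()<200);print("world z far rows",np.percentile(W[k,2],[5,25,50,75,95]))
s=read_camera("side");
a=s["pixels"][240:340,200:350,::-1]
cv2.imwrite("pics/e.png",np.hstack([cv2.resize(a,(480,320)),cv2.resize(c["pixels"][:,:,::-1],(320,320))]))
E
```

```text
[ 0.494 -0.369 -0.026] [-0.388  0.535 -0.063  0.    -0.972 -0.95 ] 0.08551654951916512
-0.075 840 toolz max/95/5 -0.02334184969190453 [-0.024 -0.114]
-0.065 1421 toolz max/95/5 -0.02282405815088212 [-0.024 -0.12 ]
-0.055 1003 toolz max/95/5 -0.022940745170960564 [-0.024 -0.102]
-0.045 1301 toolz max/95/5 -0.023352971340797862 [-0.024 -0.114]
-0.035 950 toolz max/95/5 -0.023393423066300018 [-0.024 -0.123]
-0.025 813 toolz max/95/5 -0.03234433458343361 [-0.033 -0.124]
-0.015 856 toolz max/95/5 -0.032302783411376795 [-0.033 -0.119]
-0.005 825 toolz max/95/5 -0.03205257805536127 [-0.033 -0.118]
0.005 859 toolz max/95/5 -0.03221036065452565 [-0.033 -0.119]
0.015 823 toolz max/95/5 -0.03207036194501672 [-0.033 -0.124]
0.025 940 toolz max/95/5 -0.023640010742265488 [-0.025 -0.123]
0.035 1319 toolz max/95/5 -0.023305044835925187 [-0.024 -0.114]
0.045 1010 toolz max/95/5 -0.02316246701984989 [-0.024 -0.102]
0.055 1427 toolz max/95/5 -0.023534485885405076 [-0.025 -0.12 ]
0.065 787 toolz max/95/5 -0.023310604066904717 [-0.024 -0.113]
world z far rows [-0.002 -0.001 -0.     0.006  0.009]
```

View pics/e.png

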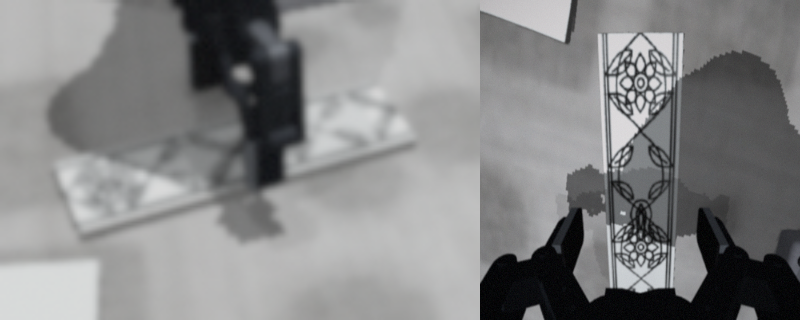

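The view shows the fingers on both sides of the tile, tips still slightly above the table. I'll keep probing down.

```bash
python3 - <<'E'
from rig import *
from h import *
c=read_ee_pos()[:2];hold(.1);f0=read_ft_force()
s=movel([*c,-.048],vel=.02,stop_force=4);z=read_ee_pos()[2];hold(.1);print("stop",s,z,read_ft_force()-f0,read_clock())
movel([*c,read_ee_pos()[2]+.003],vel=.05);print(read_ee_pos(),read_ft_force())
E
```

```text
stop True -0.047183957846129 [-1.4615223  -0.88444422  5.13624936] 11.2083
[ 0.49386988 -0.36848007 -0.04426391] [-0.78639684 -0.10371797 -1.71875447]
```

```bash
python3 - <<'E'
from h import *
np.set_printoptions(precision=3,suppress=True)
c,p,q=pickle.load(open("b.pkl","rb"))[1];H=c["hand_eye"]
uv=np.array([(u,v) for v in range(270,345,6) for u in(150,165,172,178,384,390,396,402)])
n=cv2.undistortPoints(np.float64(uv).reshape(-1,1,2),K(c),np.float64(c["dist_coeffs"])).reshape(-1,2)
z=c["z_map"][uv[:,1],uv[:,0]];P=np.c_[n*z[:,None],z]@H[:3,:3].T+H[:3,3]
k=z<.2
print(np.c_[uv,z*1000,P*1000][k][:40].round(0).astype(int).tolist())
E
```

```text
[[165, 276, 136, 11, -45, -54], [172, 276, 137, 11, -42, -54], [384, 276, 140, 9, 43, -50], [390, 276, 136, 11, 45, -54], [396, 276, 136, 11, 47, -54], [402, 276, 137, 11, 50, -54], [165, 282, 132, 11, -44, -58], [172, 282, 135, 10, -42, -56], [178, 282, 144, 5, -42, -48], [384, 282, 140, 7, 43, -51], [390, 282, 132, 11, 43, -58], [396, 282, 131, 12, 45, -59], [402, 282, 133, 11, 48, -57], [150, 288, 127, 11, -48, -63], [165, 288, 127, 12, -42, -64], [172, 288, 135, 7, -42, -56], [178, 288, 141, 4, -41, -51], [384, 288, 140, 5, 43, -52], [390, 288, 131, 10, 43, -60], [396, 288, 127, 11, 44, -63], [402, 288, 127, 11, 46, -63], [150, 294, 123, 11, -46, -67], [165, 294, 126, 10, -42, -65], [172, 294, 135, 5, -42, -57], [178, 294, 143, 1, -42, -50], [384, 294, 140, 3, 43, -53], [390, 294, 132, 7, 43, -59], [396, 294, 125, 10, 43, -66], [402, 294, 124, 11, 45, -67], [150, 300, 120, 11, -45, -71], [165, 300, 126, 8, -42, -65], [172, 300, 135, 3, -42, -57], [178, 300, 143, -2, -42, -50], [384, 300, 139, 0, 43, -54], [390, 300, 132, 4, 43, -60], [396, 300, 125, 8, 43, -66], [402, 300, 120, 11, 44, -71], [150, 306, 116, 11, -43, -75], [165, 306, 127, 5, -42, -65], [172, 306, 135, 0, -42, -58]]
```

Depth confirms the open tips really sit about 47 mm behind the reported TCP, or about 34 mm when shut. I'll grasp with that offset.

```bash
python3 - <<'E'
from rig import *
from h import *
c=read_ee_pos()[:2]
movel([*c,-.037],vel=.05);hold(.1);f0=read_ft_force()
grab(30);print("gap",read_finger_gap(),read_gripper_force(),read_ft_force()-f0,read_ee_pos())
movel([*c,.0],vel=.05);hold(.2);print("lift gap",read_finger_gap(),read_gripper_force(),read_ft_force()-f0,read_clock())
c=read_camera("wrist");s=read_camera("side")
cv2.imwrite("pics/f.png",np.hstack([cv2.resize(s["pixels"][220:340,190:370,::-1],(480,320)),cv2.resize(c["pixels"][:,:,::-1],(320,320))]))
pickle.dump((c,read_ee_pos(),read_tool_rot()),open("f.pkl","wb"))
E
```

```text
gap 0.05700529989374682 33.153308629989624 [ 0.84981751  0.89463631 -0.27574944] [ 0.49393651 -0.36848191 -0.03693557]
lift gap 0.056714412544177466 32.82240808010101 [ 1.26888731 -0.27425088 -3.02677655] 13.3167
```

View pics/f.png

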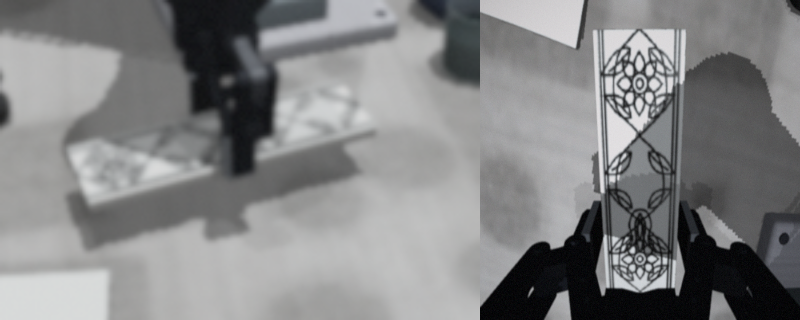

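The tile is held level and squarely across the pads, clear of the table. Next is moving it over the vice and setting it down.

```bash
python3 - <<'E'
from rig import *
from m import *
p=read_ee_pos();q0=read_tool_rot()
B=a; q=min((down(B),down(B+np.pi)),key=lambda k:-abs(np.dot(k,q0)))
X=v2w([[.0093,0]])[0];print(X,np.degrees(a))
movel([p[0],p[1],.12],vel=.15)
movel([*X,.12],q,vel=.2)
movel([*X,.0],vel=.12);hold(.3);f0=read_ft_force();print("gap",read_finger_gap(),f0)
s=movel([*X,-.0185],vel=.02,stop_force=2.5);hold(.1);print(s,read_ee_pos(),read_ft_force()-f0,read_clock())
pickle.dump((X,q),open("g.pkl","wb"))
E
```

```text
[ 0.53466548 -0.01905709] 99.62765632185776
gap 0.05699782699799426 [ 0.04893224 -0.10290786 -1.82413349]
True [ 0.53440302 -0.01907619 -0.01696454] [-0.88890828  0.40968519  6.7373109 ] 18.6167
```

```bash
python3 - <<'E'
from rig import *
from m import *
X,q=pickle.load(open("g.pkl","rb"))
movel([*X,-.0165],vel=.02);f0=read_ft_force();print(f0)
ungrasp();print("gap",read_finger_gap(),read_ft_force()-f0,read_ft_force())
movel([*X,.03],vel=.08);movel([*X,.10],vel=.2);
Y=v2w([[.02,0]])[0];q1=down(np.pi)
# view as before: camera looks towards -y side
reach([.55,-.05,.24],min((down(0),down(np.pi)),key=lambda k:-abs(np.dot(k,pickle.load(open("b.pkl","rb"))[0][2]))));hold(.2)
p,qq=read_ee_pos(),read_tool_rot();c=read_camera("wrist");pickle.dump((c,p,qq),open("i.pkl","wb"))
pickle.dump([read_camera("scene"),read_camera("side")],open("j.pkl","wb"))
print(read_clock())
g=cv2.cvtColor(c["pixels"],cv2.COLOR_RGB2GRAY)
for y in(-.06,-.04,.02,.04,.06):
    xs=np.arange(-.06,.08,.002);P=np.c_[v2w(np.c_[xs,0*xs+y]),0*xs+.029]
    w=proj(c,P,p,qq);v=cv2.remap(g,np.float32(w[:,:1]),np.float32(w[:,1:]),1).ravel();print(y,' '.join(map(str,v)))
E
```

```text
[ 0.16008312  0.08429611 -0.39854649]
gap 0.0854011829514545 [-0.20277591 -0.6978442   0.23166316] [-0.04269279 -0.61354809 -0.16688334]
22.1833
-0.06 144 91 26 15 21 72 146 183 184 185 185 185 182 182 184 184 183 183 183 163 138 170 136 115 163 191 175 138 106 126 131 117 159 198 201 200 195 168 131 140 143 128 145 173 190 165 124 135 170 176 174 177 176 176 176 177 177 175 175 175 176 176 174 174 172 154 92 49 69 111
-0.04 145 91 25 15 22 80 167 182 181 182 182 184 183 181 183 182 184 181 181 162 137 171 143 124 171 196 197 181 148 125 111 83 81 93 84 87 95 78 56 49 53 68 85 97 102 93 88 120 167 181 181 180 180 178 180 179 180 178 179 177 179 179 179 180 178 156 91 48 75 110
0.02 149 85 23 17 24 101 183 196 194 197 194 198 197 196 196 197 196 198 195 165 147 172 115 75 93 100 89 127 152 170 185 157 123 105 103 110 122 122 120 110 99 92 74 62 77 68 66 87 108 111 108 106 107 106 105 105 105 107 104 107 102 106 104 106 105 89 49 35 48 68
0.04 142 73 26 21 25 90 179 197 197 195 196 195 198 197 196 194 196 195 194 163 153 187 134 129 186 200 183 145 118 112 80 63 99 119 123 120 119 88 55 65 65 66 85 104 111 89 66 75 106 112 105 107 107 108 106 107 107 107 107 106 106 107 105 104 103 86 51 32 46 68
0.06 146 72 22 17 29 119 190 194 194 194 194 193 194 194 192 195 192 193 193 163 155 179 133 133 186 202 195 165 135 134 125 116 145 127 94 103 112 90 61 61 66 84 103 119 116 93 73 85 107 109 107 105 104 101 104 106 106 105 104 104 101 104 105 102 102 87 48 35 47 63
```

```bash
python3 - <<'E'
from rig import *
from m import *
c,p,qq=pickle.load(open("i.pkl","rb"))
g=cv2.cvtColor(c["pixels"],cv2.COLOR_RGB2GRAY).astype(np.float32)
for x in(-.012,0.02):
    ys=np.arange(-.115,.116,.001);w=proj(c,np.c_[v2w(np.c_[0*ys+x,ys]),0*ys+.029],p,qq)
    v=cv2.remap(g,np.float32(w[:,:1]),np.float32(w[:,1:]),1).ravel();d=np.gradient(cv2.GaussianBlur(v,(1,5),0).ravel())
    print(x,"ends",ys[:30][np.argmax(abs(d[:30]))],ys[-30:][np.argmax(abs(d[-30:]))],v[:30].astype(int)[::2],v[-30:].astype(int)[::2])
c0z=c0["z_map"];hu=np.int32(np.array([(381,102),(366,165)])*s)
for u,v in hu:
    o,dd=ray(c0,[(u,v)],p0,q0);print("z",(o+dd[0]*np.median(c0z[v-1:v+2,u-1:u+2])))
th=.37;S=v2w([[-.155+.05*np.cos(th),-.05*np.sin(th)]])[0];A=a+np.radians(102)
q=min((down(A),down(A+np.pi)),key=lambda k:abs(ik([*S,.12],k)[5]))
print(S,np.round(ik([*S,.12],q),2))
reach([*S,.12],q);movel([*S,.044],vel=.08,stop_force=6);hold(.2);f0=read_ft_force()
grab(60);hold(.1);print("gap",read_finger_gap(),read_gripper_force(),f0,read_ft_force()-f0,read_ee_pos(),read_clock())
pickle.dump((S,q,f0),open("k.pkl","wb"))
E
```

```text
-0.012 ends -0.09899999999999999 0.08700000000000017 [116 115 114 117 112 116 116 119 146 166 169 172 169 169 166] [162 187 195 191 192 194 187 165 155 151 152 152 156 157 156]
0.02 ends -0.09899999999999999 0.10000000000000019 [119 120 121 121 120 122 127 128 154 193 196 172 132 137 143] [125 152 144 157 192 204 200 165 124 123 125 125 125 127 126]
z [ 0.56311663 -0.18065203  0.06909616]
z [ 0.57180195 -0.13484963  0.11919113]
[ 0.57217355 -0.13205929] [ 0.04  0.36  0.06  0.   -1.27  0.34]
gap 0.022221621340721462 58.74674677848816 [-0.33163117 -0.27627688 -0.70824231] [3.40919258 3.5520399  2.37785024] [ 0.57318885 -0.13175     0.04446461] 24.8167
```

```bash
cat > cr.py <<'E'
from rig import *
from m import *
S,q,f0=pickle.load(open("k.pkl","rb"))
def dirs(th):
    w=a-th;r=np.array([np.cos(w),np.sin(w)]);return r,np.array([r[1],-r[0]]) # radial, clockwise tangent
C=v2w([[-.155,0]])[0]
def theta(C):
    d=read_ee_pos()[:2]-C;return a-np.arctan2(d[1],d[0])
def step(C,th,vel=.06):
    r,t=dirs(th);movel([*(C+.05*r),.044],vel=vel)
    F=np.mean([read_ft_force()-f0 for _ in range(3)],0)
    return F[:2]@r,-(F[:2]@t),F[2]
E
python3 - <<'E'
from cr import *
r,t=dirs(.37);F=(read_ft_force()-f0)[:2];print("start Fr,Ft",F@r,-F@t)
th=.37;log=[]
while th<5.0:
    th+=.13;Fr,Ft,Fz=step(C,th)
    r,t=dirs(th);C=C+np.clip(.00008*Fr,-.0004,.0004)*r
    log.append((th,theta(C)%(2*np.pi),Fr,Ft,Fz,read_finger_gap()*1e3))
    if Ft>14 or abs(Fr)>25 or read_finger_gap()<.018: print("STOP");break
print(np.round(log,2)[::2]);print(C,v2w([[-.155,0]])[0],read_clock())
pickle.dump((C,th),open("l.pkl","wb"))
E
```

```text
start Fr,Ft 4.163710264898619 -2.6273747946605406
[[ 0.5   0.49  4.23  3.31  6.85 22.9 ]
 [ 0.76  0.74  2.33  3.83  7.35 22.7 ]
 [ 1.02  1.01  2.4   4.07  5.71 22.36]
 [ 1.28  1.27  0.81  3.89  5.56 22.56]
 [ 1.54  1.54  1.88  3.7   5.02 22.61]
 [ 1.8   1.8   0.83  4.49  5.68 22.61]
 [ 2.06  2.06  0.4   3.44  6.13 23.16]
 [ 2.32  2.32  0.78  3.85  5.79 22.37]
 [ 2.58  2.57 -0.95  5.1   6.32 22.25]
 [ 2.84  2.84  1.77  4.71  6.76 22.75]
 [ 3.1   3.1   0.13  4.58  6.13 22.79]
 [ 3.36  3.36  0.07  4.74  5.97 22.36]
 [ 3.62  3.62  0.56  4.7   8.38 22.73]
 [ 3.88  3.88 -0.61  4.07  7.56 22.29]
 [ 4.14  4.14 -1.86  3.84  8.3  22.7 ]
 [ 4.4   4.39 -1.07  3.36  8.61 22.91]
 [ 4.66  4.64 -2.27  3.36  8.8  22.75]
 [ 4.92  4.9  -2.11  2.89 10.01 22.86]]
[ 0.56480534 -0.17983099] [ 0.56214378 -0.181043  ] 34.1167
```

```bash
python3 - <<'E'
from cr import *
C,th=pickle.load(open("l.pkl","rb"));log=[]
while th<6.6:
    th+=.025;Fr,Ft,Fz=step(C,th,.02);log.append((th,Fr,Ft,Fz))
    L=[x[2] for x in log]
    if len(L)>9 and np.mean(L[-2:])>np.mean(L[-11:-3])+1.6: print("RISE");break
    if Ft>11:print("BIG");break
print(np.round(log,2)[-26:].tolist());print(len(log),theta(C)%(2*np.pi),read_clock())
pickle.dump((C,th),open("l.pkl","wb"))
E
```

```text
RISE
[[5.43, -2.26, 5.71, 10.92], [5.45, -2.83, 6.28, 10.11], [5.48, -2.12, 5.83, 10.08], [5.5, -2.45, 5.57, 10.13], [5.53, -2.1, 7.01, 11.11], [5.55, -2.03, 6.1, 11.44], [5.58, -2.39, 5.69, 10.51], [5.6, -2.37, 6.2, 11.15], [5.63, -2.2, 4.5, 12.09], [5.65, -2.41, 4.69, 11.42], [5.68, -0.78, 5.92, 11.5], [5.7, -2.56, 6.27, 11.56], [5.73, -2.02, 6.43, 11.63], [5.75, -3.24, 6.08, 12.92], [5.78, -1.56, 5.14, 11.94], [5.8, -1.49, 6.65, 12.51], [5.83, -2.18, 5.72, 12.19], [5.85, -2.55, 6.76, 12.81], [5.88, -1.43, 6.07, 11.64], [5.9, -2.02, 5.25, 12.97], [5.93, -1.52, 5.38, 13.08], [5.95, -1.75, 6.08, 12.74], [5.98, -0.91, 6.16, 13.78], [6.0, -1.95, 6.87, 13.65], [6.03, -1.71, 7.93, 14.68], [6.05, -1.41, 7.95, 14.58]]
40 5.953394969019776 44.1167
```

```bash
python3 - <<'E'
from cr import *
C,th=pickle.load(open("l.pkl","rb"))
hold(.1);print("static",[round(float(-((read_ft_force()-f0)[:2]@dirs(th)[1])),2) for _ in range(3)])
for i in range(6):
    th+=.0125;Fr,Ft,Fz=step(C,th,.02);print(round(th,4),round(Fr,2),round(Ft,2),round(Fz,1))
    if Ft>9.1:break
print(theta(C)%(2*np.pi),read_clock());pickle.dump((C,th),open("l.pkl","wb"))
cs=[read_camera("scene"),read_camera("side")];old=pickle.load(open("j.pkl","rb"))
pickle.dump(cs,open("n.pkl","wb"))
for k in(0,1):
  for y in(-.055,.05):
    for c in(old[k],cs[k]):
      g=cv2.cvtColor(c["pixels"],cv2.COLOR_RGB2GRAY)
      xs=np.arange(-.06,.1,.004);w=proj(c,np.c_[v2w(np.c_[xs,0*xs+y]),0*xs+.032])
      print(k,y,' '.join(map(str,cv2.remap(g,np.float32(w[:,:1]),np.float32(w[:,1:]),1).ravel())))
E
```

```text
static [8.24, 8.24, 8.24]
6.0625 -0.54 7.98 15.7
6.075 -0.1 10.03 16.3
5.968144826392192 44.7167
0 -0.055 130 96 89 133 158 162 162 159 138 125 137 145 165 168 165 165 173 169 161 159 170 174 163 151 157 161 162 163 162 161 158 140 103 83 95 106 106 110 130 137
0 -0.055 50 46 47 47 48 50 51 50 51 60 94 128 122 91 98 123 132 119 90 85 132 168 176 171 173 180 178 169 168 179 182 165 142 117 108 112 110 116 137 147
0 0.05 131 94 90 141 168 170 171 165 135 128 149 160 184 193 187 162 120 101 109 117 122 119 107 101 107 109 110 109 110 110 108 94 76 68 74 74 65 62 74 86
0 0.05 112 113 113 113 112 113 114 112 111 112 111 107 90 71 78 89 92 89 69 63 88 110 116 111 104 97 94 99 106 111 109 98 89 79 73 70 61 61 72 87
1 -0.055 154 143 130 124 123 109 80 51 33 23 17 15 17 16 18 15 15 13 13 21 28 45 62 89 113 134 150 152 146 128 108 92 90 97 107 113 109 102 102 111
1 -0.055 189 189 188 188 188 188 188 186 178 158 128 100 89 91 103 121 132 133 119 102 90 85 79 77 69 68 65 54 44 31 24 23 26 37 51 62 70 71 78 90
1 0.05 157 146 138 140 155 151 140 137 150 170 186 198 205 201 190 172 150 138 135 138 139 136 132 129 131 132 129 121 109 95 83 76 74 78 83 89 91 89 84 82
1 0.05 126 126 126 126 129 127 128 125 120 107 91 79 74 77 83 91 100 102 100 99 108 117 122 121 117 115 115 116 119 120 114 105 95 87 82 81 81 79 79 82
```

The sleeve now takes about 4 N more than in free turning, and the profiles put the tile between jaw and fence with no gap. I'll release, withdraw and check.

```bash
python3 - <<'E'
from cr import *
C,th=pickle.load(open("l.pkl","rb"))
ungrasp();p=read_ee_pos();print(read_finger_gap(),read_ft_force())
movel([p[0],p[1],.15],vel=.15)
reach([.55,-.05,.24],pickle.load(open("i.pkl","rb"))[2]);hold(.2)
p,qq=read_ee_pos(),read_tool_rot();c=read_camera("wrist");print(read_clock())
g=cv2.cvtColor(c["pixels"],cv2.COLOR_RGB2GRAY)
for y in(-.055,.0,.055):
    xs=np.arange(-.02,.09,.002);w=proj(c,np.c_[v2w(np.c_[xs,0*xs+y]),0*xs+.032],p,qq)
    print(y,' '.join(map(str,cv2.remap(g,np.float32(w[:,:1]),np.float32(w[:,1:]),1).ravel())))
for x in(.035,.05):
    ys=np.arange(-.115,.116,.001);w=proj(c,np.c_[v2w(np.c_[0*ys+x,ys]),0*ys+.029],p,qq)
    v=cv2.remap(np.float32(g),np.float32(w[:,:1]),np.float32(w[:,1:]),1).ravel();d=np.gradient(cv2.GaussianBlur(v,(1,5),0).ravel())
    print(x,"ends",ys[:30][np.argmax(abs(d[:30]))],ys[-30:][np.argmax(abs(d[-30:]))])
# bystanders: image difference in scene view before/after
o=pickle.load(open("a.pkl","rb"))[0]["scene"];n=read_camera("scene")
for nm,(u,v) in dict(pot=(315,195),jar=(343,210),pad=(178,287),pad2=(234,315)).items():
    T=o["pixels"][v-14:v+14,u-14:u+14];r=cv2.matchTemplate(n["pixels"][v-20:v+20,u-20:u+20],T,5);print(nm,cv2.minMaxLoc(r)[1::2])
E
```

```text
0.08515453346618582 [-0.07075402 -0.29144956  0.35903808]
47.1333
-0.055 173 173 176 172 175 172 148 83 80 131 138 136 131 129 112 60 19 24 94 141 107 133 185 199 197 198 189 166 148 159 182 194 198 194 183 164 155 170 189 195 197 199 180 135 134 157 142 86 99 108 72 51 55 48 55
0.0 57 59 58 58 59 57 57 60 92 132 142 133 109 75 60 32 12 10 53 75 58 80 111 123 118 123 120 103 82 95 72 38 29 34 68 93 103 124 131 129 159 184 173 143 152 180 151 86 106 135 140 137 138 143 138
0.055 189 190 187 190 189 191 156 82 100 148 146 125 100 81 67 30 10 17 57 74 62 85 116 121 119 122 116 110 95 83 93 110 118 116 100 86 89 106 117 120 120 119 104 73 76 93 82 46 58 58 36 34 29 32 33
0.035 ends -0.09899999999999999 0.09400000000000018
0.05 ends -0.09199999999999998 0.10300000000000019
pot (0.9983303546905518, (6, 6))
jar (0.9980472922325134, (6, 6))
pad (0.9985607266426086, (6, 6))
pad2 (0.9988598227500916, (6, 6))
```

```bash
python3 -c "
from rig import *
print(finish_job())"
```

```text
the job is handed in; nothing more can be done
None
```

The job is handed in: the tile was released in the vice, and the vice cranked shut and let go at about 17 N estimated jaw force (aim 15 N). The last camera check showed the tile square against the fence, and the jar, pot and pads unmoved.

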